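# Shim the rocking comparator stand

### The job

The dial stand rocks because its short foot does not reach the bench. With the fingertips push the orange wedge along the bench, thin end first, under the short foot until it is snug and the stand no longer rocks, then press down on the blue pad above that foot to check that the stand stays level. Do not lift the wedge, do not shove the stand out of its place, and leave the valve block, spray can and spanner alone.

Things in the scene. Friction and masses are not known exactly. Their poses are not given: they have to be found in the camera images.
- stand: Loose dial comparator stand, 2.5 kg: dark green base plate 200 (x) x 170 (y) mm, underside 22, top 40 mm above the bench, on four rubber feet at x +-78, y +-63 mm. Column, arm and dial, 165 mm high, stand on it between x -35 and 98, y -80 and -20 mm. Origin: base centre at bench height; x from the front edge (nearest the robot) to the rear, y left, z up. Level at first, on three feet.
- short_foot: The stand's front-left foot: black, round-ended, 20 mm diameter, 22 mm in from the plate's front and left edges. Origin: its lowest point, 7 mm above the bench; axes as the stand's. About 4 N down on this corner tips the stand. Once the wedge touches it, the push rises from under 1 N to 4 to 8 N (snug) within a few mm; pushed farther, at about 10 N, the stand is shoved round.
- wedge: Loose orange wedge, 0.1 kg, 90 mm long (x), 40 wide (y), flat on the bench in front of the stand. Origin: centre of its underside. x points to the thin end (2.5 mm, at x = +45 mm); the thick end (18 mm, flat upright face at x = -45 mm) is pushed. The top slopes evenly and meets the short foot when that is at about x = +19 mm, near the middle line; friction then keeps it there.
- wedge_back (a point): Centre of the wedge's thick end face, 9 mm above the bench; axes as the wedge's.
- valve_mid (a point): Bystander: steel hydraulic valve block, 50 x 60 mm, 50 mm high, in front of the right half of the stand; the point is 18 mm above the bench at its middle.
- can_mid (a point): Bystander: blue and yellow spray can, 52 mm diameter, 150 mm high, to the right of the stand; the point is half-way up.
- spanner: Bystander: steel spanner, 150 mm long, lying to the left of the stand. Origin: under its middle, x along it.
- corner_pad: Round blue pad, 38 mm diameter, on the base plate straight above the short foot. Origin: centre of its top face, 43 mm above the bench; axes as the stand's. The place to press; 4 to 20 N down on it is right.
There are look-alikes about, which are no part of the job. Of the things like the wedge, leave any that is brown or grey; of the rest the smaller one is meant.

How it is judged:
On the way, in this order (a step that is already met when the one before it is completed fails the run):
1. the wedge is under the short foot and carries it (more than 0.5 N), the stand level (contact force between wedge and short_foot above 0.5 N and x of short_foot in the frame of wedge between 0.005 and 0.04 m and y of short_foot in the frame of wedge between -0.017 and 0.017 m and angle between stand's own z axis and vertical below 0.008 rad and contact force between the fingers and corner_pad below 0.5 N), for 0.2 s.
2. the fingers press the blue pad with more than 3 N and the stand stays level (contact force between the fingers and corner_pad above 3 N and angle between stand's own z axis and vertical below 0.008 rad), for 0.1 s.
At the end, for the whole second after the job is handed in: The wedge lies flat and still under the short foot, thin end first, the foot within 17 mm of its middle line, and carries it with more than 0.5 N; the stand is level within 0.45 degrees and it and its short foot are within 10 mm of where they started (contact force between wedge and short_foot above 0.5 N and x of short_foot in the frame of wedge between 0.005 and 0.04 m and y of short_foot in the frame of wedge between -0.017 and 0.017 m and angle between stand's own z axis and vertical below 0.008 rad and height (world z) of stand below 0.003 m and distance of each of stand, short_foot from where it was at the start of the episode below 0.01 m and angle between wedge's own z axis and vertical below 0.03 rad and linear speed of each of stand, wedge below 0.01 m/s); the robot touches nothing.
It fails at once if the wedge is lifted or tipped up (height (world z) of wedge above 0.008 m or angle between wedge's own z axis and vertical above 0.2 rad).
It fails at once if the stand or its short foot is shoved more than 15 mm, or the stand is lifted or knocked over (distance of any of stand, short_foot from where it was at the start of the episode above 0.015 m or height (world z) of stand above 0.012 m or angle between stand's own z axis and vertical above 0.12 rad).
It fails at once if a bystander is moved more than 20 mm (distance of any of valve_mid, can_mid, spanner from where it was at the start of the episode above 0.02 m).
It also fails if it takes over 45 s, if anything falls off the work surface, if the arm or the gripper's body presses on something with over 40 N, if the wrist force passes 120 N, or if a joint passes its speed limit or range.

### The arm

A 7-joint arm with a two-finger parallel gripper is mounted at the origin on the work surface. World frame = base frame: x ahead of the robot, y to its left, z up, the work surface at z = 0. Lengths are in m, angles in rad, forces in N, time in s.
With the tool pointing down it reaches from about 0.4 to 0.9 m from the base axis. Payload 5.6 kg.
Tool frame: the origin (TCP) lies between the finger pads; the fingertips stand 22 mm ahead of it and the grasp point (between the pads) lies 3 mm ahead of it; z points along the fingers, y is the direction in which the jaws open and shut (so a half turn about z gives the same grasp; the last joint's range is limited). The gripper opens to 92 mm and grips with 3 to 60 N. Pads are 20 mm wide; open, the fingers measure 128 mm over their backs; the gripper's body (75 mm by 189 mm) begins 69 mm behind the grasp point.
Start: joints at [-1.198, 0.468, -0.012, 1.603, 0.006, 1.071, -0.056], TCP at [0.263, 0.595, 0.237] pointing down, gripper open.
Joint ranges: [-2.53, 2.53], [-0.31, 2.02], [-1.57, 1.55], [0.28, 2.44], [-1.29, 4.43], [0.15, 1.84], [-2.92, 2.92]. Speed limits (rad/s): [2.57, 2.57, 3.14, 3.14, 3.14, 3.14, 3.14].

### API

Orientations are given as a 3x3 rotation matrix whose columns are the frame's x, y, z axes.
In Python, from rig import monitor, read_camera, get_calibration, finish_job gives the robot as it stands.
- The arm moves only by the tool move_arm, never from a script. Its argument "commands" is one flat list of numbers, 6 for each row, row after row: the shift along the tool's x, y, z in mm, then the turn, a rotation vector about the tool's x, y, z in rad. A call has 1 to 10 rows; each row is the pose to reach, as a shift and turn from the pose commanded when the call began, along the tool's axes at that moment; what a row does not reach only later rows make up. A row lasts 1/8 s, in which the tool goes at most 62.5 mm and 10.7 degrees, less where a joint would pass 70% of its speed; a pose out of reach is approached as far as the arm can. A call with a gripper value outside its range is refused whole. "fingers" is the opening in per cent of the stroke, from 0 (shut) to 100 (fully open), set as the call begins (left out, the last holds). The fingers move at their own pace and stop on an object; the grip force is fixed at half the most. Time passes only in rows, so rows that repeat a pose let the fingers close. It gives the time, the measured TCP pose, the force and the opening at its end, in the units of the state.
- monitor.get_obs(): the state, without advancing time (a new reading comes with each control period).
- read_camera(name): name is "scene" or "side" or "wrist"; returns (picture, depth): 480x640x3 uint8, red, green, blue; 480x640 float32, m along the optical axis (not along the pixel's ray), 0 where there is no reading.
- get_calibration(name): a dict with "intrinsics" (3x3 intrinsics, pixels), "eye" and "attitude" of the camera in the world; the wrist camera has in their place "tool_from_camera" (4x4, takes a point from camera to tool coordinates, whose origin is the TCP and whose axes are the flange's). Camera axes: x right, y down, z forward; pixel columns grow to the right and rows downward; lengths in m; the calibration is good to about 2 mm. A picture is of the moment at which its call begins: read the wrist's pose just before it. get_calibration takes no time and is no camera call.
- finish_job(): hands the job in, once; it reports no verdict.
The state is a dict: "time": time; "joint_positions": joint angles; "joint_vel": joint speeds; "tau": joint torques, N m; "ee_pos": TCP position; "ee_rot": TCP orientation; "ft_force": force on the tool from outside, world axes, zero at the start; "moment": the same for the moment, N m; "finger_gap": opening from 0.0 (shut) to 1.0 (fully open).
Only numpy, scipy, OpenCV 4.12 (cv2) and the standard library are available. Lean on these libraries where they do the work, as an engineer would, in place of code of your own. Each camera call takes 0.05 s, during which the arm holds its last target.

## Working session

There is one attempt and no reset: what is moved stays moved. The work goes in short steps, Python scripts to look and compute and a tool call to move; the robot and the scene stay as the last step left them, time stands still between calls to the robot, and variables do not carry over. Pictures are saved under pics/ and viewed, and the job is handed in when it is done.

Besides the shell and the picture viewer there is one more tool, called by a JSON object that holds its "name" and its "arguments", one argument or row to a line. move_arm: Moves the arm, as the interface text tells. Its arguments: {"type":"object","properties":{"commands":{"type":"array"},"fingers":{"type":"number"}},"required":["commands"]}

```bash
mkdir -p pics; cat > h.py <<'E'
import numpy as np, cv2
from rig import monitor, read_camera, get_calibration, finish_job
def cam(name):
    c=get_calibration(name); K=np.array(c["intrinsics"])
    if name=="wrist":
        o=monitor.get_obs(); T=np.eye(4);T[:3,:3]=o["ee_rot"];T[:3,3]=o["ee_pos"]
        M=T@np.array(c["tool_from_camera"]); return K,M[:3,:3],M[:3,3]
    return K,np.array(c["attitude"]),np.array(c["eye"])
def pt(K,R,e,u,v,z):  # intersect ray with height z
    d=R@np.linalg.inv(K)@np.array([u,v,1.]); return e+d*(z-e[2])/d[2]
def dp(K,R,e,u,v,D):
    return e+R@(np.linalg.inv(K)@np.array([u,v,1.])*D[int(v),int(u)])
def proj(K,R,e,p):
    q=K@(R.T@(np.array(p)-e)); return q[:2]/q[2]
E
python3 - <<'E'
from h import *
for n in("scene","side"):
    c=cam(n); im,D=read_camera(n); cv2.imwrite(f"pics/{n}0.png",im[:,:,::-1]); np.savez(f"{n}0.npz",im=im,D=D,K=c[0],R=c[1],e=c[2])
    print(n,c[2],c[1][:,2])
o=monitor.get_obs(); print(o["ee_pos"],o["ee_rot"],o["ft_force"],o["time"])
E
```

```text
scene [ 1.11884905 -0.03790997  0.85105891] [-0.60191444  0.05040709 -0.79696809]
side [ 0.07258618 -0.47348497  0.66681863] [ 0.50354964  0.56434344 -0.65418211]
[0.26240287 0.5941495  0.23572461] [[-9.14776862e-01  4.03959161e-01 -5.38505454e-04]
 [ 4.03959504e-01  9.14775643e-01 -1.49725485e-03]
 [-1.12218138e-04 -1.58718849e-03 -9.99998734e-01]] [0.82019323 0.17611284 0.00829582] 0.1
```

View pics/scene0.png

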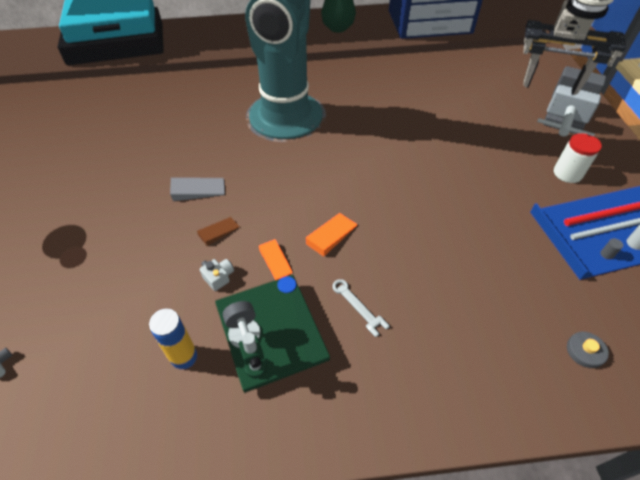

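View pics/side0.png

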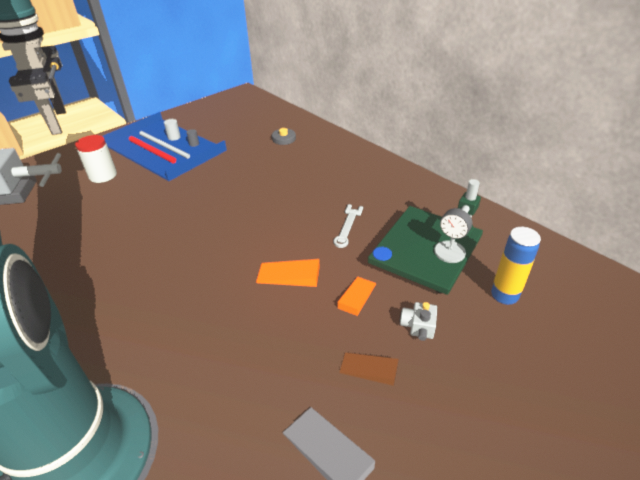

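Four wedge-like things appear in the scene image: grey (197,188), brown (218,230), a large orange one (331,234) and a small orange one (276,259). In the side view the two orange ones are at (289,272) and (357,296). The small orange one, nearest the blue pad, fits the description. I'll confirm it in enlarged crops.

```bash
python3 - <<'E'
import cv2,numpy as np
a=cv2.imread("pics/scene0.png")[205:305,215:365]; b=cv2.imread("pics/side0.png")[230:330,250:400]
o=np.vstack([cv2.resize(x,None,fx=5,fy=5,interpolation=cv2.INTER_CUBIC)[:, :750] for x in(a,b)])
cv2.imwrite("pics/crop_a.png",o[:500]);cv2.imwrite("pics/crop_b.png",o[500:])
E
```

```text
(no output)
```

View pics/crop_a.png

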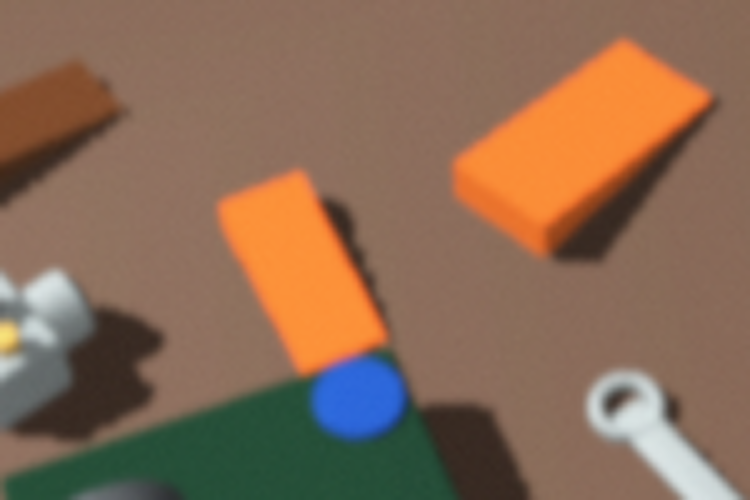

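View pics/crop_b.png

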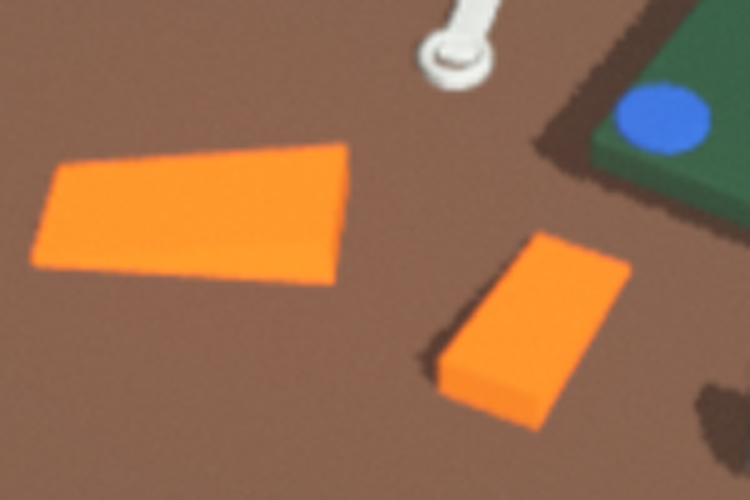

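The crops confirm it. The small orange wedge has its thick end toward the robot (side crop: thick end about (438..540,360..432), thin end (538,231)-(632,266)), and the thin end faces the pad corner. Next I measure it.

```bash
python3 - <<'E'
from h import *
def L(n): z=np.load(n+"0.npz"); return z["K"],z["R"],z["e"],z["D"]
*s,Ds=L("side"); *c,Dc=L("scene")
f=lambda x,y,o:(x/5-.4+o[0],y/5-.4+o[1])
S=lambda x,y,z:pt(*s,*f(x,y,(250,230)),z); C=lambda x,y,z:pt(*c,*f(x,y,(215,205)),z)
P=lambda n,p:print(n,np.round(p*1000,1))
P("side thickbotL",S(438,392,0));P("side thickbotR",S(538,432,0))
P("side thicktopL",S(438,360,.018));P("side thicktopR",S(541,403,.018))
P("side thinL",S(538,231,.0025));P("side thinR",S(632,266,.0025))
P("sc thicktopR",C(218,207,.018));P("sc thicktopL",C(302,170,.018));P("sc thinL",C(388,345,.0025));P("sc thinR",C(300,376,.0025))
P("side pad",S(663,118,.043));P("sc pad",C(358,398,.043))
# pad by colour, centroid
for n,cc in(("side",s),("scene",c)):
    z=np.load(n+"0.npz"); im=z["im"].astype(int); m=(im[...,2]>150)&(im[...,0]<90)&(im[...,1]<130)
    m=m.astype(np.uint8); k,l,st,ce=cv2.connectedComponentsWithStats(m)
    for i in range(1,k):
        if 100<st[i,4]<500: P(f"{n} blob {ce[i]} {st[i,4]}",pt(*cc,*ce[i],.043)); P("  depth",dp(*cc,*ce[i],z["D"]))
E
python3 - <<'E'
import cv2
a=cv2.imread("pics/scene0.png")[270:400,205:335]; b=cv2.imread("pics/side0.png")[200:300,365:490]
cv2.imwrite("pics/c2.png",cv2.resize(a,None,fx=4.5,fy=4.5,interpolation=3));cv2.imwrite("pics/c3.png",cv2.resize(b,None,fx=5,fy=5,interpolation=3))
E
```

```text
side thickbotL [468.6 -59.6   0. ]
side thickbotR [482.3 -98.8   0. ]
side thicktopL [468.6 -59.5  18. ]
side thicktopR [ 481.6 -100.1   18. ]
side thinL [554.5 -27.5   2.5]
side thinR [567.7 -66.5   2.5]
sc thicktopR [481.5 -98.1  18. ]
sc thicktopL [465.  -59.3  18. ]
sc thinL [554.2 -28.4   2.5]
sc thinR [565.7 -67.7   2.5]
side pad [606.  -44.7  43. ]
sc pad [605.6 -43.3  43. ]
side blob [82.38916256  7.85714286] 203 [ 865.8 2211.3   43. ]
  depth [ 740.4 1787.   141.6]
side blob [520.33540373 254.46583851] 161 [ 800.1 -233.3   43. ]
  depth [ 701. -266.  128.]
side blob [382.23696682 253.23696682] 211 [606.  -44.8  43. ]
  depth [608.2 -43.   40.4]
scene blob [286.2760181  284.16289593] 221 [605.5 -43.1  43. ]
  depth [603.  -43.2  39. ]
```

View pics/c2.png

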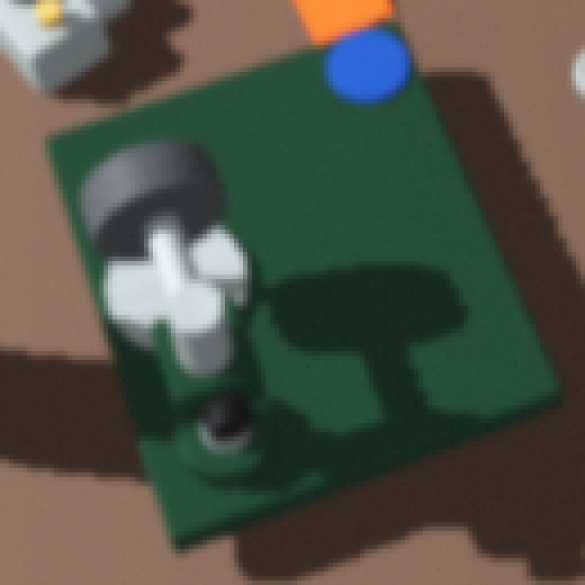

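View pics/c3.png

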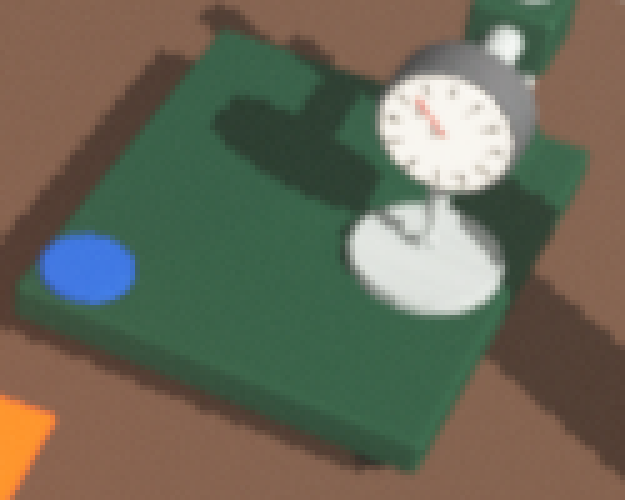

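Wedge, from both views:
- Rear centre is about (474.5,-79), thin centre about (560.5,-47.5).
- Length comes out at about 91 mm and yaw at 20°.
- The pad and foot are at about (605.8,-44), so the foot is about 12 mm to the right of the wedge's middle line.

Pushing with the shut fingers as a flat face set at 15° will swing the middle line onto the foot. I approach now.

{"name": "move_arm", "arguments": {
  "commands": [-338, -227, 36, 0, 0, -0.68, -338, -227, 36, 0, 0, -0.68, -338, -227, 36, 0, 0, -0.68, -338, -227, 36, 0, 0, -0.68, -338, -227, 36, 0, 0, -0.68, -338, -227, 36, 0, 0, -0.68, -338, -227, 36, 0, 0, -0.68, -338, -227, 36, 0, 0, -0.68],
  "fingers": 0
}}

```text
time: 1.1
ee_pos: [0.4814, 0.247, 0.2001]
ee_rot: [[-0.967, -0.255, -0.0], [-0.255, 0.967, -0.002], [0.001, -0.001, -1.0]]
ft_force: [0.1, 0.4, 0.6]
finger_gap: 0.155
```

```bash
cat > st.py <<'E'
from h import *
import sys
def st(target=None):
    o=monitor.get_obs(); R=np.array(o["ee_rot"]); p=np.array(o["ee_pos"])
    print("t",o["time"],"p",np.round(p*1000,1),"yang",np.degrees(np.arctan2(R[1,1],R[0,1])).round(2),"z",R[:,2].round(4),"F",np.round(o["ft_force"],2),"gap",o["finger_gap"])
    if target is not None: print("tool delta",np.round(R.T@(np.array(target)-p*1000),1))
if __name__=="__main__": st([float(x) for x in sys.argv[1:4]] if len(sys.argv)>3 else None)
E
python3 st.py 440.7 -88.4 120
```

```text
t 1.1 p [481.4 247.  200.1] yang 104.78 z [-4.0e-04 -1.6e-03 -1.0e+00] F [0.1  0.38 0.65] gap 0.1552954075880304
tool delta [ 124.9 -313.8   80.6]
```

{"name": "move_arm", "arguments": {
  "commands": [125, -314, 40, 0, 0, -0.005, 125, -314, 40, 0, 0, -0.005, 125, -314, 40, 0, 0, -0.005, 125, -314, 40, 0, 0, -0.005, 125, -314, 40, 0, 0, -0.005, 125, -314, 80, 0, 0, -0.005, 125, -314, 80, 0, 0, -0.005],
  "fingers": 0
}}

```text
time: 1.98
ee_pos: [0.439, -0.0858, 0.1185]
ee_rot: [[-0.965, -0.263, -0.006], [-0.263, 0.965, 0.0], [0.006, 0.002, -1.0]]
ft_force: [-0.6, 0.3, -0.6]
finger_gap: 0.006
```

```bash
python3 st.py 440.7 -88.4 27; python3 - <<'E'
from h import *
c=cam("wrist"); im,D=read_camera("wrist"); cv2.imwrite("pics/w1.png",im[:,:,::-1]); np.savez("w1.npz",im=im,D=D,K=c[0],R=c[1],e=c[2])
for p in ([474.5,-79.3,18],[560.5,-47.5,2.5],[605.8,-44,43],[468.6,-59.5,18],[481.5,-98.5,18]): print(p,proj(*c,np.array(p)/1000))
E
```

```text
t 1.975 p [439.  -85.8 118.5] yang 105.27 z [-5.8e-03  4.0e-04 -1.0e+00] F [-0.58  0.34 -0.65] gap 0.006313848183722413
tool delta [-1.4 -3.2 91.5]
[474.5, -79.3, 18] [310.53380985 300.63503271]
[560.5, -47.5, 2.5] [320.4802666 394.7683622]
[605.8, -44, 43] [309.88544533 479.82022317]
[468.6, -59.5, 18] [338.34210461 300.03799064]
[481.5, -98.5, 18] [283.16454195 302.7651714 ]
```

View pics/w1.png

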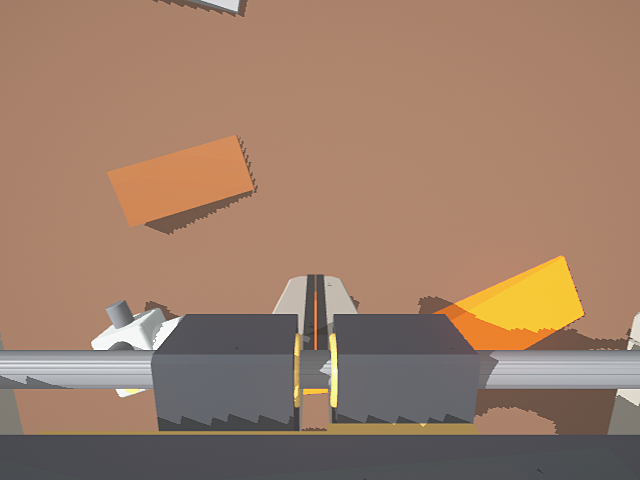

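The wrist camera looks back toward the robot here: brown decoy at (180,180), valve at (130,335), and the fingers at (315,300) hide the wedge. I'll use the fixed cameras. Now I descend behind the thick end.

{"name": "move_arm", "arguments": {
  "commands": [-1, -3, 45, 0, 0, 0, -1, -3, 80, 0, 0, 0, -1, -3, 90, 0, 0, 0, -1, -3, 90, 0, 0, 0]
}}

```text
time: 2.52
ee_pos: [0.444, -0.0867, 0.0312]
ee_rot: [[-0.963, -0.268, 0.001], [-0.268, 0.963, 0.001], [-0.001, 0.0, -1.0]]
ft_force: [-0.2, 0.2, -0.2]
finger_gap: 0.005
```

```bash
python3 st.py 440.7 -88.4 27; python3 - <<'E'
from h import *
for n,r in(("side",(230,350,270,430)),("scene",(190,310,190,350))):
    im,D=read_camera(n); cv2.imwrite(f"pics/{n}1.png",cv2.resize(im[r[0]:r[1],r[2]:r[3],::-1],None,fx=5,fy=5,interpolation=3))
E
```

```text
t 2.525 p [444.  -86.7  31.2] yang 105.54 z [ 6.e-04  6.e-04 -1.e+00] F [-0.16  0.17 -0.19] gap 0.004623771300044198
tool delta [ 3.6 -0.8  4.2]
```

View pics/side1.png

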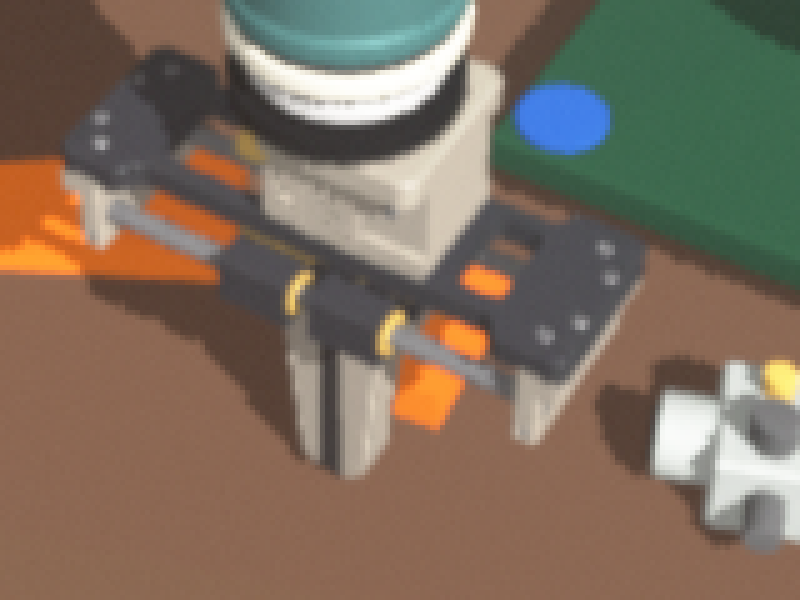

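View pics/scene1.png

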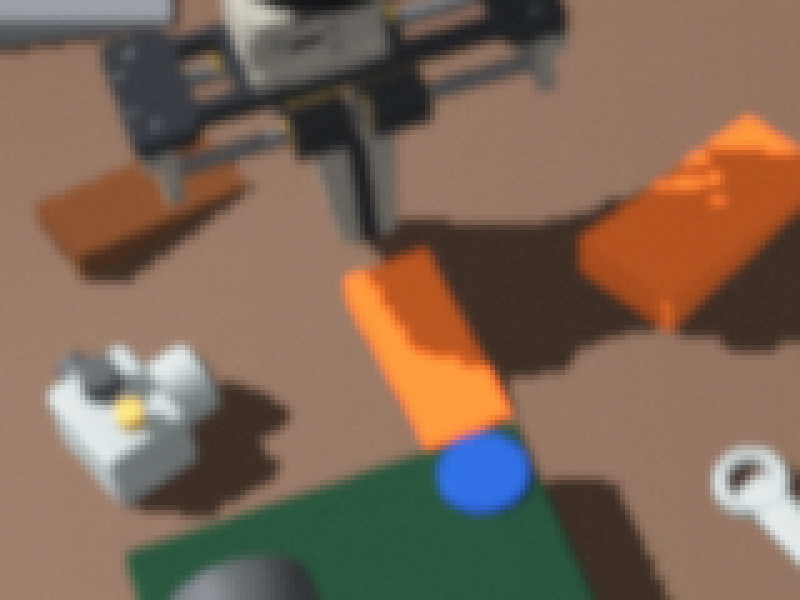

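The fingertips are at side crop (345,470) and scene crop (365,235). They are tapered and only about 18 mm wide when shut, and they sit centred behind the thick end. I'll open them slightly for a two-point push face, then begin the push with a gentle first part.

{"name": "move_arm", "arguments": {
  "commands": [-2, 0, 2, 0, 0, 0, -8, 0, 2, 0, 0, 0, -14, 0, 2, 0, 0, 0, -18, 0, 2, 0, 0, 0, -22, 0, 2, 0, 0, 0, -26, 0, 2, 0, 0, 0, -30, 0, 2, 0, 0, 0, -34, 0, 2, 0, 0, 0, -38, 0, 2, 0, 0, 0, -40, 0, 2, 0, 0, 0],
  "fingers": 16
}}

```text
time: 3.88
ee_pos: [0.482, -0.0772, 0.0286]
ee_rot: [[-0.964, -0.266, 0.0], [-0.266, 0.964, -0.0], [-0.0, -0.0, -1.0]]
ft_force: [-0.7, 0.6, 1.1]
finger_gap: 0.161
```

```bash
python3 st.py; python3 - <<'E'
from h import *
for n,r in(("side",(230,350,270,430)),("scene",(190,310,190,350))):
    im,D=read_camera(n); cv2.imwrite(f"pics/{n}2.png",cv2.resize(im[r[0]:r[1],r[2]:r[3],::-1],None,fx=5,fy=5,interpolation=3))
E
```

```text
t 3.875 p [482.  -77.2  28.6] yang 105.43 z [ 2.e-04 -0.e+00 -1.e+00] F [-0.72  0.65  1.09] gap 0.16116703414500091
```

View pics/side2.png

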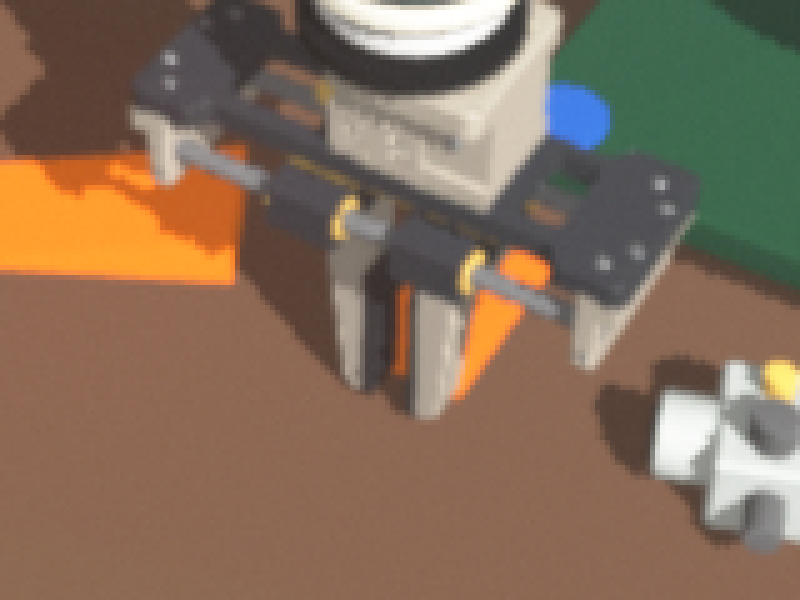

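View pics/scene2.png

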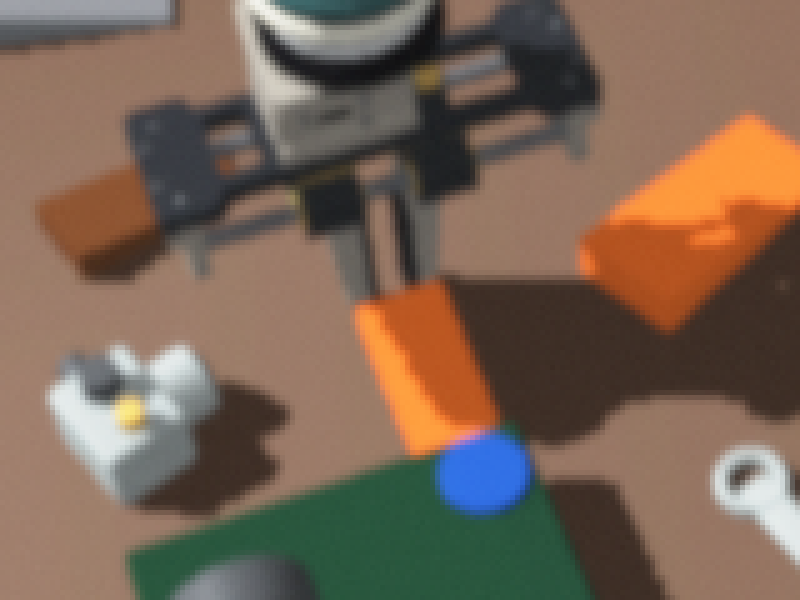

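The fingers now push both sides of the thick face (scene crop corners (357,308) and (445,280)), and the wedge has swung clockwise. I'll measure its line against the foot.

```bash
cat > wl.py <<'E'
from h import *
import sys
# scene crop px (5x, offset 190,190): thickR thickL and thin-left visible edge point
def rep(tR,tL,sL,sR=None,off=(190,190)):
    c=cam("scene"); f=lambda a,z:pt(*c,a[0]/5-.4+off[0],a[1]/5-.4+off[1],z)[:2]*1000
    R,L=f(tR,.018),f(tL,.018); m=(R+L)/2; w=L-R
    print("rear",m.round(1),"width",np.linalg.norm(w).round(1),"ang from face",(np.degrees(np.arctan2(w[1],w[0]))-90).round(1))
    s=f(sL,.0025); e=s-L; a=np.arctan2(e[1],e[0]); print("left edge len",np.linalg.norm(e).round(1),"ang",np.degrees(a).round(1))
    foot=np.array([605.8,-44.])
    for ang in (np.degrees(a),15,15.4):
        t=np.radians(ang); d=np.array([np.cos(t),np.sin(t)]); n=np.array([-d[1],d[0]])
        print(round(ang,1),"foot in wedge x",((foot-m)@d-45).round(1),"y",((foot-m)@n).round(1))
E
python3 -c "
from wl import *
rep((357,308),(445,280),(498,415))"
```

```text
rear [491.3 -72.5] width 41.5 ang from face 15.2
left edge len 67.3 ang 15.3
15.3 foot in wedge x 72.9 y -2.7
15 foot in wedge x 72.9 y -2.1
15.4 foot in wedge x 72.9 y -2.9
```

{"name": "move_arm", "arguments": {
  "commands": [-4, 0, 0.5, 0, 0, 0.01, -9, 0, 0.5, 0, 0, 0.02, -14, 0, 0.5, 0, 0, 0.02, -19, 0, 0.5, 0, 0, 0.02, -24, -1, 0.5, 0, 0, 0.02, -29, -1, 0.5, 0, 0, 0.02, -34, -1, 0.5, 0, 0, 0.02, -38, -1, 0.5, 0, 0, 0.02, -41, -1, 0.5, 0, 0, 0.02, -41, -1, 0.5, 0, 0, 0.02]
}}

```text
time: 5.22
ee_pos: [0.5219, -0.0673, 0.0281]
ee_rot: [[-0.969, -0.247, 0.001], [-0.247, 0.969, 0.0], [-0.001, -0.0, -1.0]]
ft_force: [0.0, -0.3, -0.4]
finger_gap: 0.16
```

```bash
python3 st.py; python3 - <<'E'
from h import *
for n,r in(("side",(210,330,300,460)),("scene",(190,310,190,350))):
    im,D=read_camera(n); cv2.imwrite(f"pics/{n}3.png",cv2.resize(im[r[0]:r[1],r[2]:r[3],::-1],None,fx=5,fy=5,interpolation=3))
E
```

```text
t 5.225 p [521.9 -67.3  28.1] yang 104.29 z [ 6.e-04  0.e+00 -1.e+00] F [ 0.05 -0.25 -0.38] gap 0.1599329234947781
```

View pics/scene3.png

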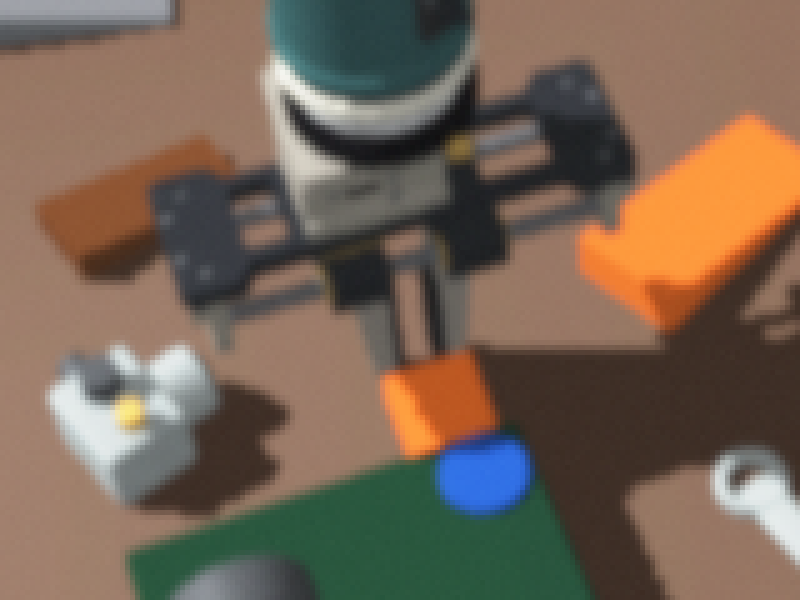

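View pics/side3.png

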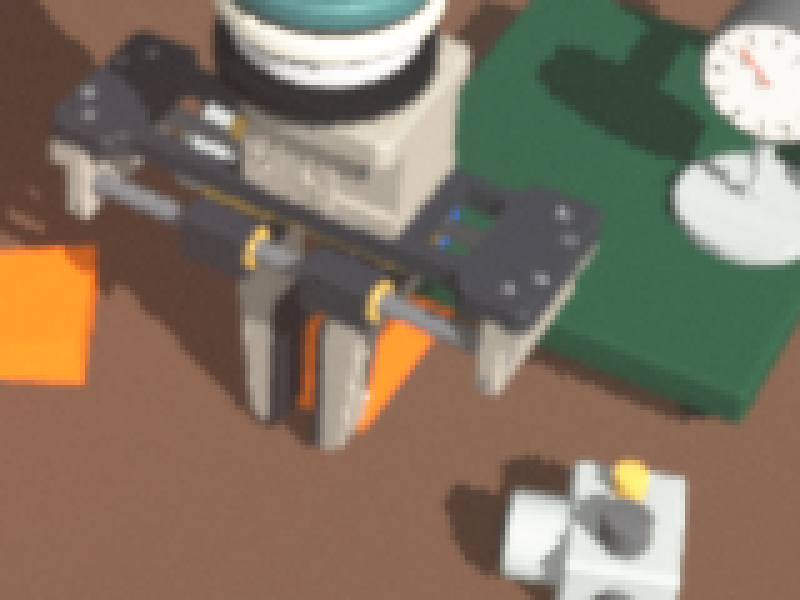

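The wedge is now straight under the plate edge (scene crop: thick corners (383,376) and (472,350), left edge entering at (496,415)). I'll check its line, then creep forward.

```bash
python3 -c "
from wl import *
rep((383,376),(472,350),(496,413))"
```

```text
rear [530.3 -63.1] width 40.6 ang from face 13.1
left edge len 25.2 ang 18.1
18.1 foot in wedge x 32.7 y -5.3
15 foot in wedge x 32.8 y -1.1
15.4 foot in wedge x 32.8 y -1.6
```

{"name": "move_arm", "arguments": {
  "commands": [-2, 0, 0, 0, 0, 0, -4, 0, 0, 0, 0, 0, -6, 0, 0, 0, 0, 0, -7, 0, 0, 0, 0, 0, -7, 0, 0, 0, 0, 0]
}}

```text
time: 5.95
ee_pos: [0.5285, -0.0656, 0.0281]
ee_rot: [[-0.969, -0.247, 0.0], [-0.247, 0.969, -0.0], [-0.0, -0.0, -1.0]]
ft_force: [-0.4, 0.4, -0.6]
finger_gap: 0.161
```

{"name": "move_arm", "arguments": {
  "commands": [-1, 0, 0, 0, 0, 0, -2, 0, 0, 0, 0, 0, -3, 0, 0, 0, 0, 0, -3, 0, 0, 0, 0, 0]
}}

```text
time: 6.45
ee_pos: [0.5313, -0.0649, 0.0281]
ee_rot: [[-0.969, -0.247, 0.0], [-0.247, 0.969, 0.0], [-0.0, -0.0, -1.0]]
ft_force: [-0.4, -0.5, 0.3]
finger_gap: 0.16
```

{"name": "move_arm", "arguments": {
  "commands": [-1, 0, 0, 0, 0, 0, -2, 0, 0, 0, 0, 0, -2, 0, 0, 0, 0, 0]
}}

```text
time: 6.82
ee_pos: [0.5324, -0.0646, 0.028]
ee_rot: [[-0.969, -0.246, -0.001], [-0.246, 0.969, -0.0], [0.001, 0.0, -1.0]]
ft_force: [-4.8, -1.3, 2.3]
finger_gap: 0.16
```

The push has risen to about 5 N. I'll hold and read again.

{"name": "move_arm", "arguments": {
  "commands": [0, 0, 0, 0, 0, 0, 0, 0, 0, 0, 0, 0]
}}

```text
time: 7.08
ee_pos: [0.5327, -0.0646, 0.028]
ee_rot: [[-0.969, -0.246, -0.001], [-0.246, 0.969, -0.0], [0.001, 0.0, -1.0]]
ft_force: [-5.1, -1.1, 3.6]
finger_gap: 0.158
```

```bash
python3 st.py; python3 - <<'E'
from h import *
im,D=read_camera("scene"); cv2.imwrite(f"pics/scene4.png",cv2.resize(im[190:310,190:350,::-1],None,fx=5,fy=5,interpolation=3))
E
python3 st.py
```

```text
t 7.075 p [532.7 -64.6  28. ] yang 104.27 z [-8.e-04 -0.e+00 -1.e+00] F [-5.12 -1.12  3.65] gap 0.15767522640589463
t 7.125 p [532.7 -64.5  28. ] yang 104.27 z [-8.e-04 -0.e+00 -1.e+00] F [-3.99 -1.27  2.15] gap 0.16060741795727498
```

View pics/scene4.png

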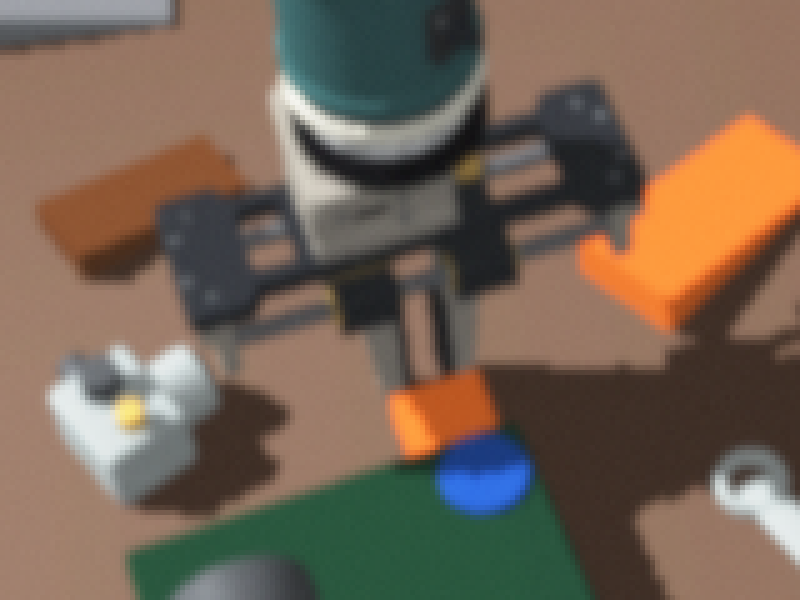

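The pad is still at (484,473), so the stand hasn't moved. The push is about 4–5 N with the foot at wedge x ≈ 21. One more millimetre of command, to be well inside the snug range.

{"name": "move_arm", "arguments": {
  "commands": [-0.5, 0, 0, 0, 0, 0, -1, 0, 0, 0, 0, 0, -1, 0, 0, 0, 0, 0]
}}

```text
time: 7.5
ee_pos: [0.5332, -0.0644, 0.0279]
ee_rot: [[-0.969, -0.246, -0.002], [-0.246, 0.969, -0.0], [0.002, 0.0, -1.0]]
ft_force: [-5.2, -1.8, 4.5]
finger_gap: 0.159
```

The push holds at about 5.5 N, which is snug. I back off along the push line first, then rise.

{"name": "move_arm", "arguments": {
  "commands": [1, 0, 0, 0, 0, 0, 3, 0, 0, 0, 0, 0, 8, 0, 0, 0, 0, 0, 16, 0, 0, 0, 0, 0, 26, 0, 0, 0, 0, 0, 32, 0, -10, 0, 0, 0, 32, 0, -50, 0, 0, 0, 32, 0, -100, 0, 0, 0, 32, 0, -130, 0, 0, 0, 32, 0, -130, 0, 0, 0],
  "fingers": 16
}}

```text
time: 8.75
ee_pos: [0.5046, -0.0723, 0.161]
ee_rot: [[-0.969, -0.246, 0.006], [-0.246, 0.969, -0.0], [-0.006, -0.002, -1.0]]
ft_force: [0.6, -0.2, 0.0]
finger_gap: 0.161
```

```bash
python3 st.py; python3 - <<'E'
from h import *
for n,r in(("side",(210,330,300,460)),("scene",(190,310,190,350))):
    im,D=read_camera(n); cv2.imwrite(f"pics/{n}5.png",cv2.resize(im[r[0]:r[1],r[2]:r[3],::-1],None,fx=5,fy=5,interpolation=3))
    c=cam(n); i=im.astype(int); m=((i[...,2]>130)&(i[...,0]<90)&(i[...,1]<130)).astype(np.uint8)
    k,l,s,ce=cv2.connectedComponentsWithStats(m)
    for j in range(1,k):
        if 100<s[j,4]<300: print(n,ce[j],s[j,4],(pt(*c,*ce[j],.043)*1000).round(1))
E
```

```text
t 8.75 p [504.6 -72.3 161. ] yang 104.27 z [ 0.0062 -0.     -1.    ] F [ 0.55 -0.18  0.01] gap 0.16103102457577462
side [83.05140187  7.96261682] 214 [ 867.4 2206.9   43. ]
side [166.72463768 174.52898551] 138 [432.7 515.6  43. ]
side [517.17894737 253.48421053] 190 [ 798.2 -227.6   43. ]
side [381.97737557 252.97285068] 221 [606.2 -43.9  43. ]
side [502.84313725 297.94117647] 102 [ 674.4 -271.4   43. ]
scene [634.61235955  49.28651685] 178 [-128.1 1105.3   43. ]
scene [620.93939394  85.19191919] 297 [ 45.  968.8  43. ]
scene [620.46835443 218.21940928] 237 [520.  715.1  43. ]
scene [286.39148936 284.60851064] 235 [606.6 -43.   43. ]
```

View pics/scene5.png

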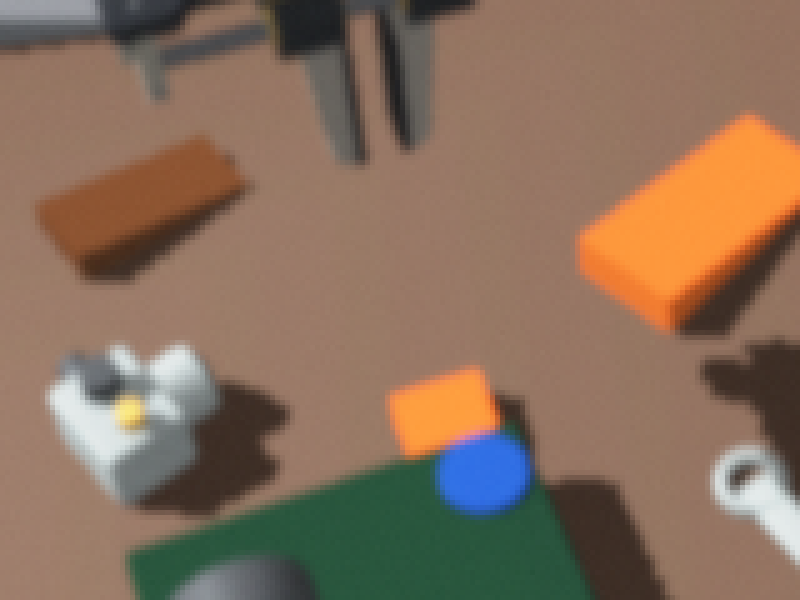

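View pics/side5.png

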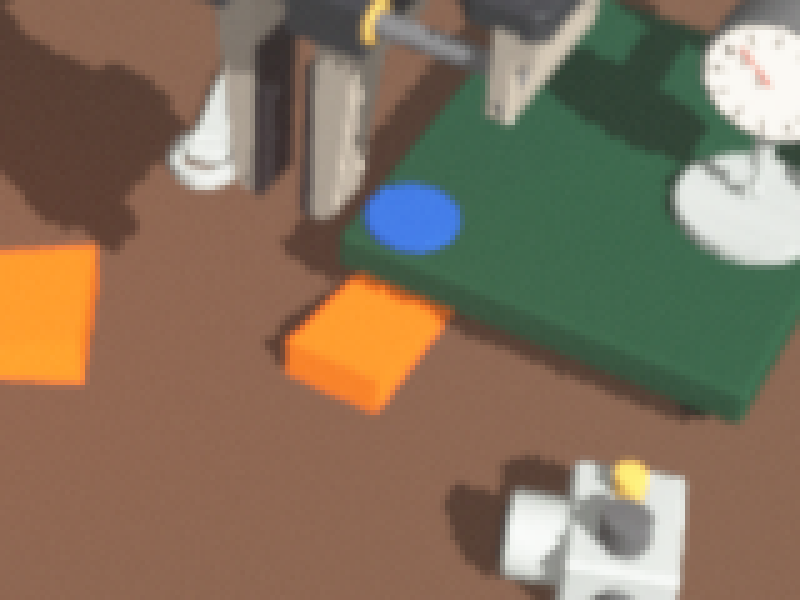

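The wedge lies flat under the plate corner (side crop thick end (286,345)-(380,413), scene crop (388,395)-(483,369)), and the pad is within about 1 mm of its start. A quick measurement, then the press.

```bash
python3 - <<'E'
from wl import *
rep((388,395),(483,369),(498,413))
c=cam("side"); f=lambda x,y,z:pt(*c,x/5-.4+300,y/5-.4+210,z)[:2]*1000
a,b=f(286,375,0),f(380,413,0); m=(a+b)/2; w=a-b; t=np.arctan2(w[1],w[0])-np.pi/2; d=np.array([np.cos(t),np.sin(t)]);n=np.array([-d[1],d[0]])
F=np.array([605.8,-44]); print("side rear",m,np.linalg.norm(w),np.degrees(t),"foot x",(F-m)@d-45,"y",(F-m)@n)
from st import st
st([606,-44,100])
# stand yaw
c=cam("scene"); g=lambda x,y:pt(*c,x/4.5-.4+205,y/4.5-.4+270,.04)[:2]*1000
fr,rl,rr=g(48,138),g(560,403),g(178,550); print(fr,rl,rr,np.linalg.norm(rl-rr),np.linalg.norm(fr-rr),np.degrees(np.arctan2(*(rr-fr)[::-1])))
E
```

```text
rear [540.8 -60.3] width 42.9 ang from face 11.8
left edge len 14.1 ang 19.4
19.4 foot in wedge x 21.7 y -6.2
15 foot in wedge x 22.0 y -1.1
15.4 foot in wedge x 22.0 y -1.5
side rear [544.45095625 -62.0017623 ] 41.01604621892031 17.151530331708518 foot x 18.929456364227057 y -0.8906309547263351
t 8.85 p [502.7 -72.  158.1] yang 104.28 z [ 3.e-04  2.e-04 -1.e+00] F [-0.17  0.5  -0.53] gap 0.1638245650526908
tool delta [-107.     1.7   58.2]
[ 624.88752448 -188.22394832] [775.11477008  22.48730177] [ 818.49426849 -134.62485917] 162.9908340907576 200.88910792260572 15.474491499321468
```

The measurements agree: foot at wedge x ≈ 19–22 and y ≈ -1, and stand yaw about 15°. I shut the fingers, turn the hand 45° so that its body clears the dial, and go above the pad.

{"name": "move_arm", "arguments": {
  "commands": [-50, 1, 0, 0, 0, 0.18, -80, 2, 0, 0, 0, 0.36, -107, 2, 0, 0, 0, 0.54, -107, 2, 0, 0, 0, 0.72, -107, 2, 0, 0, 0, 0.785, -107, 2, 40, 0, 0, 0.785, -107, 2, 60, 0, 0, 0.785, -107, 2, 75, 0, 0, 0.785, -107, 2, 75, 0, 0, 0.785, -107, 2, 75, 0, 0, 0.785],
  "fingers": 0
}}

```text
time: 10.1
ee_pos: [0.6069, -0.044, 0.0838]
ee_rot: [[-0.86, 0.511, 0.001], [0.511, 0.86, -0.0], [-0.001, 0.001, -1.0]]
ft_force: [-0.6, -1.0, -0.1]
finger_gap: 0.007
```

```bash
python3 st.py 606 -44 65; python3 - <<'E'
from h import *
for n,r in(("side",(190,310,320,480)),("scene",(210,330,190,350))):
    im,D=read_camera(n); cv2.imwrite(f"pics/{n}6.png",cv2.resize(im[r[0]:r[1],r[2]:r[3],::-1],None,fx=5,fy=5,interpolation=3))
E
```

```text
t 10.1 p [606.9 -44.   83.8] yang 59.28 z [ 1.3e-03 -1.0e-04 -1.0e+00] F [-0.63 -0.98 -0.11] gap 0.00718234868226937
tool delta [ 0.8 -0.5 18.8]
```

View pics/scene6.png

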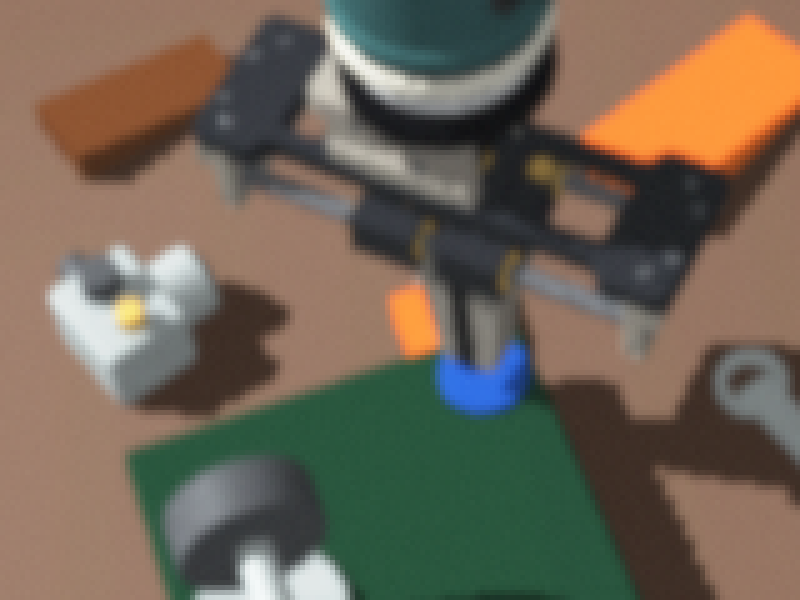

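View pics/side6.png

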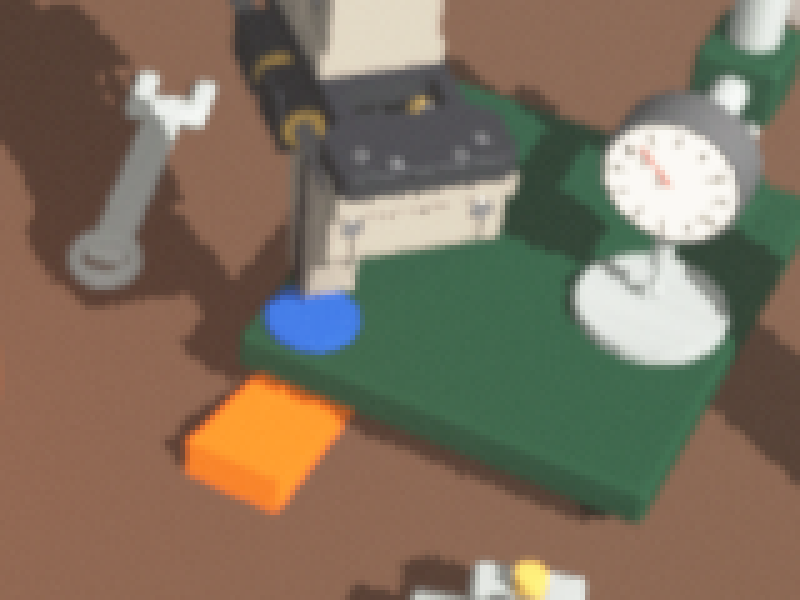

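The shut tips hang over the pad (scene crop (480,365)) and the hand is clear of the dial. I descend gently until contact.

{"name": "move_arm", "arguments": {
  "commands": [0, 0, 5, 0, 0, 0, 0, 0, 10, 0, 0, 0, 0, 0, 14, 0, 0, 0, 0, 0, 16, 0, 0, 0, 0, 0, 17, 0, 0, 0, 0, 0, 18, 0, 0, 0, 0, 0, 18, 0, 0, 0],
  "fingers": 0
}}

```text
time: 11.08
ee_pos: [0.6064, -0.0438, 0.0651]
ee_rot: [[-0.86, 0.511, 0.0], [0.511, 0.86, -0.0], [-0.0, 0.0, -1.0]]
ft_force: [0.2, -0.6, -0.1]
finger_gap: 0.005
```

{"name": "move_arm", "arguments": {
  "commands": [0, 0, 0.5, 0, 0, 0, 0, 0, 1, 0, 0, 0, 0, 0, 1, 0, 0, 0],
  "fingers": 0
}}

```text
time: 11.45
ee_pos: [0.6064, -0.0437, 0.0649]
ee_rot: [[-0.86, 0.511, 0.0], [0.511, 0.86, 0.0], [-0.0, 0.0, -1.0]]
ft_force: [-2.4, 1.4, 6.6]
finger_gap: 0.001
```

Contact at 6.6 N without sinking. A touch more, hold, and read.

{"name": "move_arm", "arguments": {
  "commands": [0, 0, 0.5, 0, 0, 0, 0, 0, 0.5, 0, 0, 0, 0, 0, 0.5, 0, 0, 0],
  "fingers": 0
}}

```text
time: 11.82
ee_pos: [0.6064, -0.0437, 0.0648]
ee_rot: [[-0.86, 0.511, 0.0], [0.511, 0.86, 0.0], [-0.0, 0.001, -1.0]]
ft_force: [-2.8, -0.3, 10.1]
finger_gap: -0.0
```

```bash
python3 st.py; python3 - <<'E'
from h import *
im,D=read_camera("side"); cv2.imwrite(f"pics/side7.png",cv2.resize(im[190:310,320:480,::-1],None,fx=5,fy=5,interpolation=3))
E
python3 st.py
```

```text
t 11.825 p [606.4 -43.7  64.8] yang 59.3 z [ 4.e-04  5.e-04 -1.e+00] F [-2.75 -0.32 10.1 ] gap -7.885387501915972e-05
t 11.875 p [606.4 -43.7  64.8] yang 59.3 z [ 3.e-04  5.e-04 -1.e+00] F [-3.4   1.27  9.73] gap 0.0033282639121439313
```

View pics/side7.png

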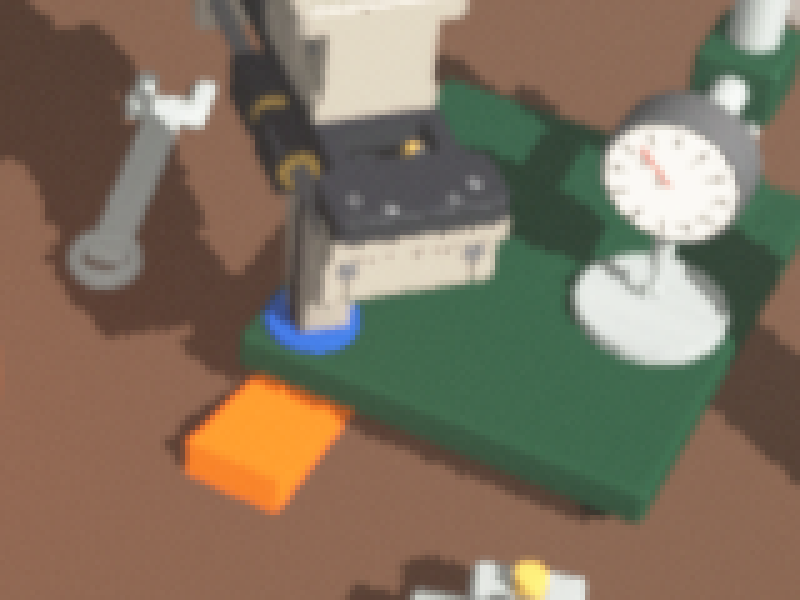

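With 10 N on the pad, the tip stays at 43 mm, having sunk about 0.1 mm. The plate edge and the wedge are unchanged in the picture. I lift straight off.

{"name": "move_arm", "arguments": {
  "commands": [0, 0, -2, 0, 0, 0, 0, 0, -6, 0, 0, 0, 0, 0, -25, 0, 0, 0, 0, 0, -60, 0, 0, 0, 0, 0, -110, 0, 0, 0, 60, 0, -150, 0, 0, 0, 120, 0, -150, 0, 0, 0, 150, 0, -150, 0, 0, 0, 150, 0, -150, 0, 0, 0],
  "fingers": 0
}}

```text
time: 13.0
ee_pos: [0.4759, 0.0343, 0.215]
ee_rot: [[-0.861, 0.508, 0.001], [0.508, 0.861, 0.002], [-0.0, 0.002, -1.0]]
ft_force: [1.1, -1.0, 0.8]
finger_gap: 0.003
```

```bash
python3 st.py; python3 - <<'E'
from h import *
for n,r in(("side",(190,310,320,480)),("scene",(210,330,190,350))):
    im,D=read_camera(n); cv2.imwrite(f"pics/{n}8.png",cv2.resize(im[r[0]:r[1],r[2]:r[3],::-1],None,fx=5,fy=5,interpolation=3))
    c=cam(n); i=im.astype(int); m=((i[...,2]>130)&(i[...,0]<90)&(i[...,1]<130)).astype(np.uint8)
    k,l,s,ce=cv2.connectedComponentsWithStats(m)
    for j in range(1,k):
        p=pt(*c,*ce[j],.043)*1000
        if 100<s[j,4]<300 and abs(p[0]-606)<30: print(n,ce[j],s[j,4],p.round(1))
E
```

```text
t 13.0 p [475.9  34.3 215. ] yang 59.47 z [ 0.0012  0.0018 -1.    ] F [ 1.12 -0.98  0.85] gap 0.003310770836199099
side [382.02678571 253.03571429] 224 [606.1 -44.1  43. ]
scene [286.30434783 284.6       ] 230 [606.6 -43.2  43. ]
```

View pics/side8.png

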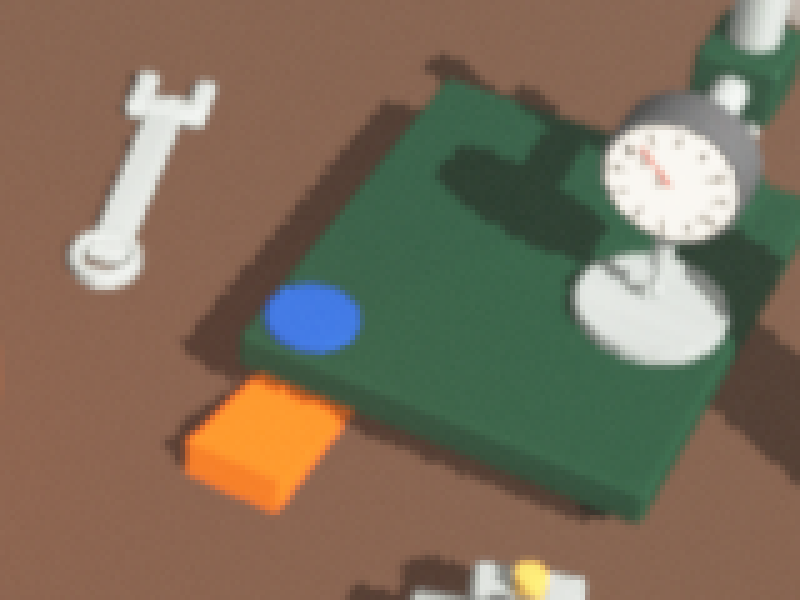

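View pics/scene8.png

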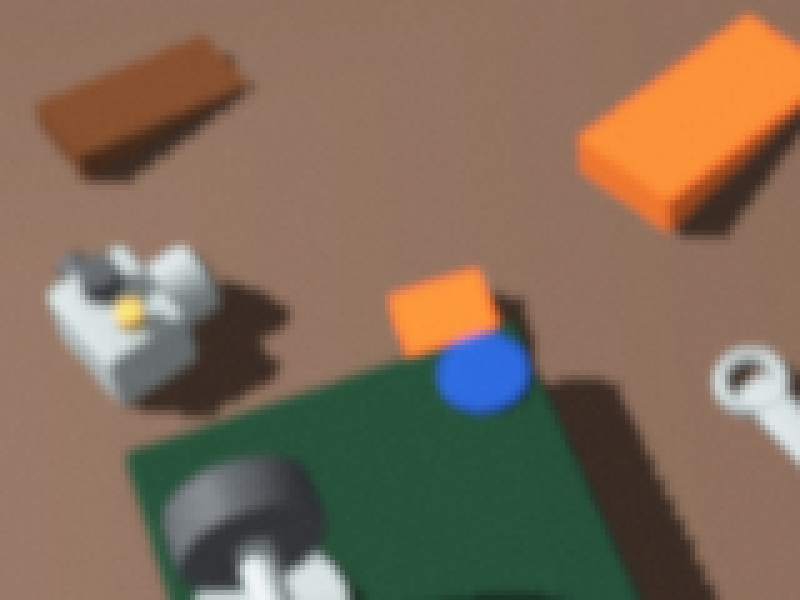

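The wedge is unchanged under the corner (side crop (186..350,375..512)), and the pad is within about 1 mm of its start. The valve and spanner are untouched and the arm is clear, so I hand in.

```bash
python3 -c "
from rig import finish_job
print(finish_job())"
```

```text
the job is handed in; nothing more can be done
None
```

I pushed the small orange wedge thin end first under the short foot until the push force rose to about 5.5 N, which is in the snug range. I then backed off and pressed the blue pad with about 10 N. The job is handed in; no verdict was reported.

**Last checks**
- **Press test:** the pad stayed at 43 mm and sank only about 0.1 mm under the 10 N.
- **Stand position:** afterwards the pad was within about 1 mm of where it started.
- **Wedge:** it lay flat and did not move when the pad was pressed or released. The foot sits at about x = +19 to +22 mm on the wedge and about 1 mm off its middle line. The two cameras disagreed by about 3 mm in x. One short-edge angle estimate gave about 6 mm off the middle line instead of 1, still inside the 17 mm limit.
- **Bystanders:** the valve block and spanner look unmoved in the pictures. I did not measure the can again, but the arm never went near it.
- **Not measured directly:** I had no direct reading of the load the wedge carries after release, nor of the stand's tilt. I inferred both from the push force and the press test.

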